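Tip the honing block into its case and shut the lid

ROBOT

A 6-joint arm with a two-finger parallel gripper is mounted at the origin on the work surface. World frame = base frame: x ahead of the robot, y to its left, z up, the work surface at z = 0. Lengths are in m, angles in rad, forces in N, time in s.
With the tool pointing down it reaches from about 0.3 to 0.775 m from the base axis. Payload 14.6 kg.
Tool frame: the origin (TCP) lies at the very end of the fingers, on their centre line; the grasp point (between the pads) lies 19 mm behind it; z points along the fingers, y is the direction in which the jaws open and shut (so a half turn about z gives the same grasp; the last joint's range is limited). The gripper opens to 94 mm and grips with 3 to 60 N. Pads are 16 mm wide; open, the fingers measure 119 mm over their backs; the gripper's body (75 mm by 177 mm) begins 78 mm behind the grasp point.
Start: joints at [-1.255, 0.3, 1.521, -0, 1.321, -0.067], TCP at [0.205, -0.51, 0.205] pointing down, gripper open.
Joint ranges: [-3.03, 3.03], [-0.79, 2.21], [0.23, 2.52], [-1.04, 4.18], [0, 3.07], [-2.55, 2.55]. Speed limits (rad/s): [2.22, 2.22, 2.57, 3.14, 3.14, 3.14].

INTERFACE

Orientations are given as a unit quaternion [w, x, y, z].
In Python, from workcell import arm, viewer gives the robot as it stands.
- The arm moves only by the shell command python3 -m inch 'ROWS' [FORCE]. ROWS is JSON, one flat list of numbers, 7 for each row, row after row: the turn, a rotation vector about the tool's x, y, z in degrees, then the shift along the tool's x, y, z in m, then the finger opening in m, from 0 to 0.094. In form: [ax, ay, az, x, y, z, jaw, ax, ay, az, x, y, z, jaw, ...]. A call has 1 to 5 rows; each row is the pose to reach, as a shift and turn from the pose commanded when the call began, along the tool's axes at that moment; what a row does not reach only later rows make up. A row lasts 1/10 s, in which the tool goes at most 50 mm and 8.59 degrees, less where a joint would pass 70% of its speed; a pose out of reach is approached as far as the arm can. A call with a gripper value outside its range is refused whole. The fingers move at their own pace and stop on an object; FORCE is the grip in N (left out, the last holds). Time passes only in rows, so rows that repeat a pose let the fingers close. It gives the time, the measured TCP pose, the force and the opening at its end, in the units of the state.
- arm.state(): the state, without advancing time (a new reading comes with each control period).
- viewer.capture(name): name is "scene" or "top"; returns (picture, depth): 400x640x3 uint8, red, green, blue; 400x640 float32, m along the optical axis (not along the pixel's ray), 0 where there is no reading.
- viewer.camera_params(name): a dict with "fx", "fy", "cx", "cy" (pixels), "R" (3x3) and "t" (3): a world point X has camera coordinates R X + t. Camera axes: x right, y down, z forward; pixel columns grow to the right and rows downward; lengths in m; the calibration is good to about 2 mm. A picture is of the moment at which its call begins. camera_params takes no time and is no camera call.
- arm.hand_in(): hands the job in, once; it reports no verdict.
The state is a dict: "time": time; "qpos": joint angles; "joint_velocities": joint speeds; "tau": joint torques, N m; "tool_pos": TCP position; "tool_rot": TCP orientation; "force": force on the tool from outside, world axes, zero at the start; "ft_torque": the same for the moment, N m; "grip_width": finger opening in m.
Only numpy, scipy, OpenCV 4.12 (cv2) and the standard library are available. Lean on these libraries where they do the work, as an engineer would, in place of code of your own. Each camera call takes 0.05 s, during which the arm holds its last target.

TASK

Put the sharpening kit away by pushing alone: push over the honing block that stands on end in the open wooden case, so that it lies flat in its own bay with its leather face up, then push the hinged lid fully shut. Do not pick the block up, and leave the other block in the case and the things around the case where they are.

Things in the scene. Friction and masses are not known exactly. Their poses are not given: they have to be found in the camera images.
- case: open plywood case, fixed to the bench, outside 146 mm (its x) by 212 mm (its y) by 45 mm high, walls and floor 6 mm. Origin: centre of its underside, z up. The lid is hinged on the +x long side. The +y end is nearer the robot: a block stands at that end of one bay, another block lies in the other bay.
- case_in (a point): centre of the case's floor, 6 mm above the bench. A 33 mm high divider runs along the case's y at x = 0 and makes two bays, each 64 mm wide (x) and 200 mm long (y), centred at x = -35 mm and x = +35 mm.
- lid (a joint): angle of the case's lid, a plain wooden board 146 by 212 by 8 mm without a handle: 0 = fully shut on the rim, 1.57 = upright, 2.0 = its stop, leaning back away from the case. It starts open, at 1.65 to 1.95. The hinge is stiff: the lid stays at any angle where it is left; about 3 N at its free edge moves it.
- lid_hinge (a point): middle of the lid's hinge line, on the case's +x rim, 45 mm above the bench; the line runs along the case's y, and the lid's underside passes through it
- lid_edge (a point): middle of the lid's free edge, on its outer face (which is the top face when shut), 146 mm from the hinge line
- block: the honing block to tip: light wood with a dark leather face, 150 mm long (its z), 50 mm wide (x), 25 mm thick (y), 0.1 to 0.2 kg, loose. Starts standing on end in a bay: origin at the centre of its foot, z up, y out of the leather face, which looks to the case's +y end wall, about 8 mm away. Pushed towards the case's -y it tips over its foot's edge and has room to lie flat.
- block_mid (a point): centre of the block to tip, 75 mm from its foot: 81 mm above the bench while it stands; its top is then 156 mm above the bench
- spare: the other honing block, alike, already lying flat in the other bay, leather up: origin at the middle of the underside of its end nearer the robot, length along its -y, z up
- spare_mid (a point): centre of the other, lying block
- glue: bystander: bottle of glue, 40 mm across, 130 mm tall; origin on its underside
- jar: bystander: squat amber jar, 60 mm across, 70 mm tall; origin on its underside
- tin: bystander: low closed steel tin, 68 mm across, 45 mm tall; origin on its underside
- bearing: bystander: steel bearing ring lying flat, 52 mm outside, 15 mm high; origin on its underside
- screwdriver: bystander: screwdriver lying on the bench; origin near its middle
- wrench: bystander: wrench lying on the bench; origin near its middle
Things that resemble listed ones, but are neither listed nor needed, are in the scene too. What is shaped like the block but blue or red is not meant. Leave any green look-alike of the spare alone.

How it is judged:
On the way, in this order (a step that is already met when the one before it is completed fails the run):
1. the block lies flat in its bay, leather up, while the lid is still open (angle between block's own y axis and vertical below 0.12 rad and z of block_mid in the frame of case between 0.012 and 0.023 m and y of block_mid in the frame of case between -0.03 and 0.03 m and x of block_mid in the frame of case between -0.068 and 0.068 m and value of joint lid above 0.8 rad), for 0.2 s.
2. the lid is fully shut (value of joint lid below 0.05 rad), for 0.2 s.
At the end, for the whole second after the job is handed in: The tipped block lies flat on the floor of its bay (within 0.12 rad, leather face up, its centre within 30 mm of the bay's middle lengthwise), the other block lies flat within 25 mm of where it was, the lid is within 0.05 rad of fully shut, and all is at rest (angle between block's own y axis and vertical below 0.12 rad and z of block_mid in the frame of case between 0.012 and 0.023 m and y of block_mid in the frame of case between -0.03 and 0.03 m and x of block_mid in the frame of case between -0.068 and 0.068 m and z of spare_mid in the frame of case below 0.023 m and angle between spare's own z axis and vertical below 0.12 rad and distance of spare_mid from where it was at the start of the episode below 0.025 m and value of joint lid below 0.05 rad and linear speed of block below 0.02 m/s); the robot touches nothing.
It fails at once if the block is picked up: the centre of its foot rises more than 35 mm off the case's floor (tipping raises it 13 mm), or its centre 15 mm above where it is while standing (height (world z) of block above 0.041 m or height (world z) of block_mid above 0.096 m).
It fails at once if the other block is lifted or shifted by more than 25 mm (distance of spare_mid from where it was at the start of the episode above 0.025 m).
It fails at once if something around the case is moved by more than 40 mm (distance of any of glue, jar, tin, bearing, screwdriver, wrench from where it was at the start of the episode above 0.04 m).
It also fails if it takes over 45 s, if anything falls off the work surface, if the arm or the gripper's body presses on something with over 40 N, if the wrist force passes 120 N, or if a joint passes its speed limit or range.

## Working session

There is one attempt and no reset: what is moved stays moved. The work goes in short steps, Python scripts to look and compute and a shell command to move; the robot and the scene stay as the last step left them, time stands still between calls to the robot, and variables do not carry over. Pictures are saved under pics/ and viewed, and the job is handed in when it is done.

```bash
ls; mkdir -p pics; python3 - <<'E'
from workcell import arm, viewer
import cv2,numpy as np
for n in("scene","top"):
    p,d=viewer.capture(n); np.savez(f"pics/{n}0.npz",p=p,d=d); cv2.imwrite(f"pics/{n}0.png",p[...,::-1])
    c=viewer.camera_params(n); print(n,{k:np.round(v,4).tolist() for k,v in c.items()})
print(arm.state())
E
```

```text
pics
scene {'fx': 389.3137, 'fy': 389.3137, 'cx': 316.6053, 'cy': 205.5447, 'R': [[0.7919, 0.6103, 0.0206], [0.4175, -0.5165, -0.7477], [-0.4456, 0.6007, -0.6638]], 't': [-0.4476, -0.1713, 1.2425]}
top {'fx': 381.7014, 'fy': 381.7014, 'cx': 319.3435, 'cy': 203.6302, 'R': [[0.0036, -0.9999, 0.0141], [-0.998, -0.0045, -0.0636], [0.0637, -0.0138, -0.9979]], 't': [-0.0111, 0.5597, 0.8762]}
{'time': 0.1, 'qpos': array([-1.25460235e+00,  3.00443089e-01,  1.52150325e+00, -1.81244190e-05,
        1.32069864e+00, -6.66146273e-02]), 'joint_velocities': array([ 0.00043948, -0.00251032,  0.00010387,  0.00017218,  0.00048093,
        0.00052786]), 'tau': array([ 2.67878619e-03, -5.32636106e+01, -3.53278828e+01,  7.10420567e-02,
        2.34979566e-02, -6.90678098e-05]), 'tool_pos': array([ 0.20535373, -0.50997742,  0.20493462]), 'tool_rot': array([-5.20977608e-04,  9.81737488e-01,  1.90239920e-01, -7.42001006e-05]), 'force': array([0.56418984, 0.00308022, 0.09313713]), 'ft_torque': array([-0.00416545,  0.05413252, -0.00583413]), 'grip_width': 0.09374555795746113}
```

View pics/scene0.png

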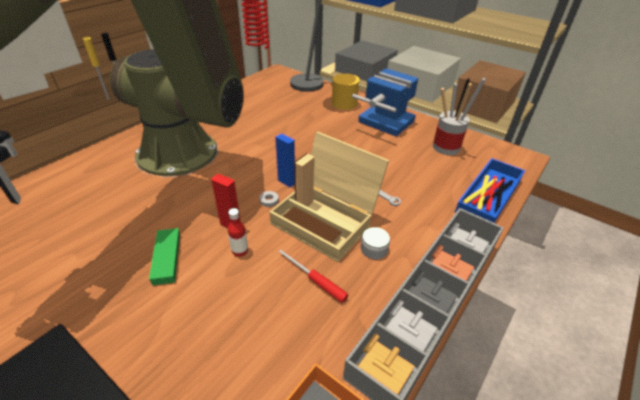

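View pics/top0.png

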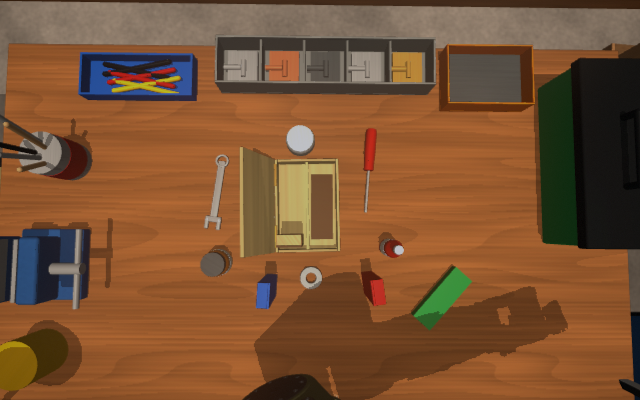

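```bash
cat > h.py <<'E'
import numpy as np,cv2
from workcell import arm,viewer
def cloud(n,d):
    c=viewer.camera_params(n);R=np.array(c['R']);t=np.array(c['t'])
    v,u=np.mgrid[0:400,0:640]
    P=np.stack([(u-c['cx'])/c['fx']*d,(v-c['cy'])/c['fy']*d,d],-1)
    return (P-t)@R
E
python3 - <<'E'
from h import *
z={n:np.load(f"pics/{n}0.npz") for n in("scene","top")}
a=z['top']['p'][130:310,190:430][...,::-1]; b=z['scene']['p'][120:270,180:420][...,::-1]
cv2.imwrite('pics/crop_top.png',cv2.resize(a,None,fx=3.3,fy=3.3,interpolation=2))
cv2.imwrite('pics/crop_scene.png',cv2.resize(b,None,fx=3.3,fy=3.3,interpolation=2))
C=cloud('top',z['top']['d'])
for u,v in [(277,163),(337,161),(338,248),(277,250),(308,205),(290,227),(300,234),(321,205),(292,190),(241,150),(241,254),(273,160),(273,248),(310,277),(213,264),(393,247),(263,300),(376,292),(300,139)]:
    print((u,v),C[v,u].round(4))
S=cloud('scene',z['scene']['d'])
for u,v in [(305,157),(305,180),(315,140),(380,162),(345,150),(345,180)]: print('s',(u,v),S[v,u].round(4))
E
```

```text
(277, 163) [0.6512 0.0889 0.041 ]
(337, 161) [ 0.6561 -0.0486  0.0444]
(338, 248) [ 0.4579 -0.0509  0.0452]
(277, 250) [0.453  0.0864 0.0451]
(308, 205) [0.5549 0.0173 0.0426]
(290, 227) [0.5049 0.06   0.0075]
(300, 234) [0.4908 0.031  0.1538]
(321, 205) [ 0.5556 -0.0125  0.0331]
(292, 190) [0.5926 0.0561 0.0065]
(241, 150) [0.6519 0.1444 0.1824]
(241, 254) [0.4532 0.1412 0.182 ]
(273, 160) [0.6563 0.0971 0.0508]
(273, 248) [0.4581 0.0942 0.0572]
(310, 277) [ 0.3871  0.0124 -0.0012]
(213, 264) [0.4239 0.2224 0.0714]
(393, 247) [ 0.4634 -0.1629  0.1054]
(263, 300) [0.3614 0.1029 0.149 ]
(376, 292) [ 0.3773 -0.1193  0.1499]
(300, 139) [0.7065 0.0365 0.0445]
s (305, 157) [0.4776 0.0614 0.1558]
s (305, 180) [0.4927 0.0427 0.1025]
s (315, 140) [0.4534 0.1329 0.1605]
s (380, 162) [0.6432 0.1401 0.1718]
s (345, 150) [0.546  0.1352 0.1674]
s (345, 180) [0.5687 0.1105 0.0989]
```

View pics/crop_top.png

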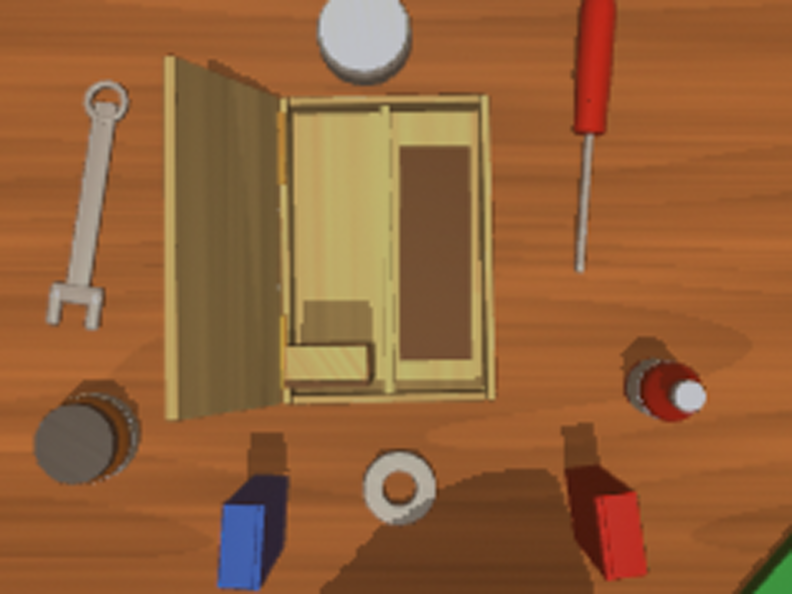

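View pics/crop_scene.png

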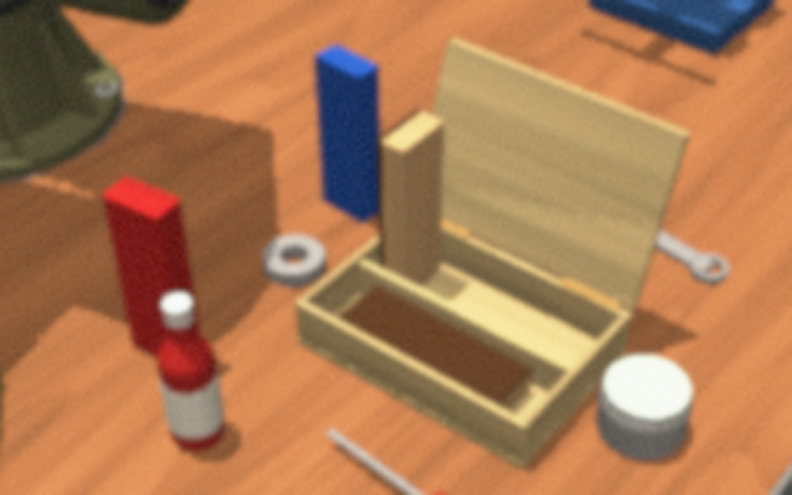

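The top view shows candidates at blue (263,290), red (376,292), green lying (443,297) and plain light wood standing in the case's lid-side bay at (289,240). The wooden one is the block. The spare is the leather block at (321,205), and the lid is on the left. Next I'll measure these more exactly.

```bash
python3 - <<'E'
from h import *
for n in("scene","top"):
    z=np.load(f"pics/{n}0.npz");C=cloud(n,z['d'])
    def st(name,m):
        P=C[m]
        if len(P)<5: print(n,name,len(P));return
        r=cv2.minAreaRect((P[:,:2]*1000).astype(np.float32)); print(n,name,len(P),'med',np.median(P,0).round(4),'rect',np.round(r[0],1),np.round(r[1],1),round(r[2],1),'min',P.min(0).round(3),'max',P.max(0).round(3))
    X,Y,Z=C[...,0],C[...,1],C[...,2]
    inb=(X>.43)&(X<.55)&(Y>0)&(Y<.1)
    st('blocktop',inb&(Z>.15)&(Z<.162))
    st('blockside',inb&(Z>.08)&(Z<.15))
    st('rim',(X>.42)&(X<.68)&(Y>-.08)&(Y<.1)&(Z>.042)&(Z<.048))
    st('spare',(X>.46)&(X<.65)&(Y>-.045)&(Y<.008)&(Z>.025)&(Z<.036))
    L=(X>.42)&(X<.69)&(Y>.09)&(Y<.2)&(Z>.06)&(Z<.19)
    st('lid',L)
    P=C[L];P=P[P[:,0]>.5]; c=np.median(P,0);u,s,v=np.linalg.svd(P-c,full_matrices=0);print('normal',v[2].round(3),s.round(3))
    for x in (.46,.55,.64):
      m=L&(abs(X-x)<.01);print(x,C[m][C[m][:,2].argmax()].round(4))
E
```

```text
scene blocktop 148 med [0.4818 0.0519 0.1546] rect [479.9  53.7] [27.7 51.3] 1.9 min [0.465 0.028 0.15 ] max [0.494 0.079 0.158]
scene blockside 444 med [0.4912 0.0377 0.1165] rect [489.5  48.6] [54.9 25.9] 64.6 min [0.467 0.028 0.08 ] max [0.495 0.079 0.15 ]
scene rim 542 med [0.5761 0.0302 0.0441] rect [558.2  22.4] [213.  152.3] 1.2 min [ 0.452 -0.055  0.042] max [0.665 0.099 0.048]
scene spare 759 med [ 0.558  -0.0143  0.0302] rect [545.9 -15.2] [170.2  46.2] 0.1 min [ 0.461 -0.038  0.025] max [0.631 0.008 0.034]
scene lid 3610 med [0.5684 0.122  0.1275] rect [555.6 122.5] [213.9  51.7] 1.0 min [0.448 0.096 0.06 ] max [0.663 0.149 0.184]
normal [ 0.022 -0.947  0.32 ] [2.567 2.069 0.088]
0.46 [0.4593 0.1413 0.1828]
0.55 [0.5472 0.1402 0.1829]
0.64 [0.6323 0.1417 0.1834]
top blocktop 322 med [0.479  0.0525 0.1561] rect [478.3  53.6] [24.3 50.1] 2.7 min [0.465 0.029 0.151] max [0.491 0.078 0.16 ]
top blockside 26 med [0.4902 0.0402 0.1249] rect [488.1  48.4] [54. 21.] 64.7 min [0.467 0.028 0.091] max [0.491 0.077 0.149]
top rim 774 med [0.5613 0.0241 0.0448] rect [564.9  20.7] [228.7 147.5] 0.6 min [ 0.451 -0.053  0.042] max [0.679 0.095 0.048]
top spare 1303 med [ 0.5534 -0.015   0.031 ] rect [564.9 -16.3] [ 50.4 172. ] 87.7 min [ 0.48  -0.045  0.025] max [0.65  0.008 0.036]
top lid 3317 med [0.5511 0.1234 0.1368] rect [534.5 126. ] [ 95.5 254.4] 77.0 min [0.421 0.096 0.06 ] max [0.66  0.199 0.186]
normal [ 0.021 -0.945  0.327] [2.295 2.    0.066]
0.46 [0.4553 0.1368 0.1854]
0.55 [0.5591 0.1441 0.1856]
0.64 [0.6436 0.1438 0.1847]
```

```bash
python3 -m inch '[0,0,8,0.033,-0.038,0,0, 0,0,16,0.066,-0.075,0,0, 0,0,20.7,0.099,-0.113,0,0, 0,0,20.7,0.131,-0.151,0,0, 0,0,20.7,0.164,-0.188,0,0]'
```

```text
time: 0.6
tool_pos: [0.2873, -0.2726, 0.2052]
tool_rot: [-0.0, 1.0, 0.01, -0.0]
force: [1.9, -0.4, 0.5]
grip_width: 0.0574
```

```bash
python3 -m inch '[0,0,0,0.018,-0.046,0,0, 0,0,0,0.036,-0.092,0,0, 0,0,0,0.054,-0.138,0,0, 0,0,0,0.072,-0.184,0,0, 0,0,0,0.09,-0.23,0,0]'; python3 -m inch '[0,0,0,0.012,-0.045,0.01,0, 0,0,0,0.02,-0.08,0.03,0, 0,0,0,0.025,-0.09,0.06,0, 0,0,0,0.028,-0.09,0.063,0, 0,0,0,0.028,-0.09,0.063,0]'
```

```text
time: 1.1
tool_pos: [0.3725, -0.0406, 0.2056]
tool_rot: [0.0, 1.0, 0.011, 0.0]
force: [1.9, -1.4, -0.1]
grip_width: 0.0176
time: 1.6
tool_pos: [0.3984, 0.0476, 0.1425]
tool_rot: [0.0, 1.0, 0.011, -0.001]
force: [-0.7, 0.1, -0.0]
grip_width: 0.0003
```

```bash
python3 - <<'E'
from h import *
for n in("scene","top"):
    p,d=viewer.capture(n); cv2.imwrite(f'pics/{n}1.png',cv2.resize(p[100:320,160:440][...,::-1],None,fx=2.6,fy=2.6,interpolation=2))
print(arm.state()['tool_pos'])
E
```

```text
[0.39883574 0.04714276 0.14356368]
```

View pics/scene1.png

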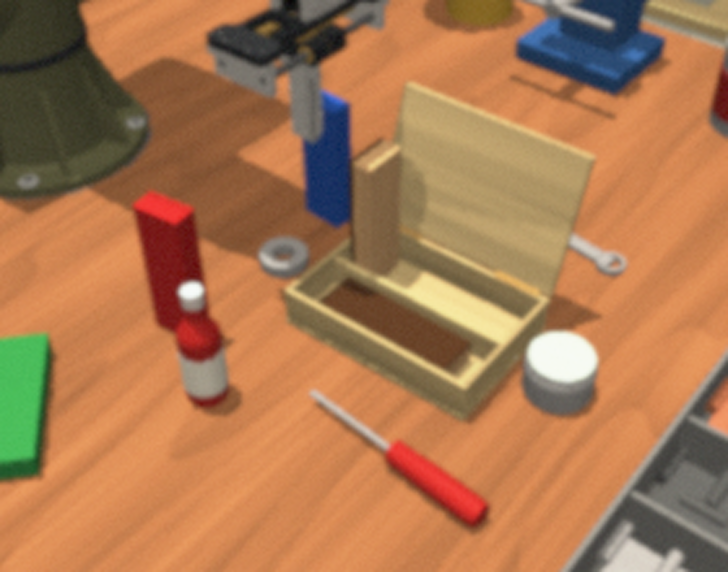

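The closed fingers (308,130 in the crop) are behind the block's top, level with it. I'll close up on the block, then push slowly.

```bash
python3 -m inch '[0,0,0,0.015,-0.003,0.005,0, 0,0,0,0.03,-0.006,0.008,0, 0,0,0,0.04,-0.006,0.008,0, 0,0,0,0.05,-0.006,0.008,0, 0,0,0,0.055,-0.006,0.008,0]'; python3 -m inch '[0,0,0,0.006,0,0,0, 0,0,0,0.012,0,0,0, 0,0,0,0.018,0,0,0, 0,0,0,0.023,0,0,0, 0,0,0,0.027,0,0,0]'
```

```text
time: 2.2
tool_pos: [0.4541, 0.0546, 0.135]
tool_rot: [-0.0, 1.0, 0.01, 0.0]
force: [0.4, 0.3, 0.6]
grip_width: 0.0005
time: 2.7
tool_pos: [0.4807, 0.0557, 0.1344]
tool_rot: [-0.0, 1.0, 0.011, -0.0]
force: [-0.8, 0.0, 0.4]
grip_width: 0.0007
```

```bash
python3 -m inch '[0,0,0,0.005,0,0,0, 0,0,0,0.01,0,0,0, 0,0,0,0.015,0,0,0, 0,0,0,0.018,0,0,0, 0,0,0,0.018,0,0,0]';  python3 - <<'E'
from h import *
for n in("scene","top"):
    p,d=viewer.capture(n); cv2.imwrite(f'pics/{n}2.png',cv2.resize(p[100:320,160:440][...,::-1],None,fx=2.6,fy=2.6,interpolation=2))
E
```

```text
time: 3.2
tool_pos: [0.4985, 0.0561, 0.1344]
tool_rot: [-0.0, 1.0, 0.011, -0.0]
force: [-0.0, 0.5, -0.4]
grip_width: 0.0007
```

View pics/scene2.png

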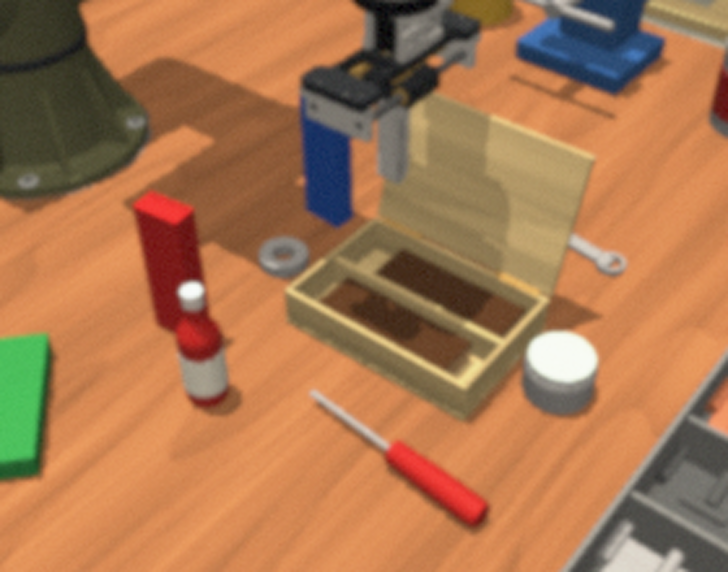

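The block now lies leather up at about (450,290) in the crop, beside the spare. I'll lift, go over the lid to its outside, and check the block from above once the hand is out of the way.

```bash
python3 -m inch '[0,0,0,0,0,-0.045,0, 0,0,0,0,0,-0.09,0, 0,0,0,0.02,-0.035,-0.095,0, 0,0,0,0.04,-0.075,-0.095,0, 0,0,0,0.056,-0.115,-0.095,0]'; python3 -m inch '[0,0,0,0,-0.02,0,0, 0,0,0,0,-0.03,0,0, 0,0,0,0,-0.03,0.03,0, 0,0,0,0,-0.03,0.065,0, 0,0,0,0,-0.03,0.085,0]'
python3 - <<'E'
from h import *
for n in("scene","top"):
    p,d=viewer.capture(n); cv2.imwrite(f'pics/{n}3.png',cv2.resize(p[100:320,160:440][...,::-1],None,fx=2.6,fy=2.6,interpolation=2))
    C=cloud(n,d);X,Y,Z=np.moveaxis(C,-1,0)
    for nm,a,b in(('block',.026,.09),('spare',-.045,.015)):
        m=(X>.47)&(X<.655)&(Y>a)&(Y<b)&(Z>.025)&(Z<.037); hsv=cv2.cvtColor(p,cv2.COLOR_RGB2HSV)
        m&=(p[...,0]<130)&(p[...,0]>15)
        P=C[m]
        if len(P)>20:
            r=cv2.minAreaRect((P[:,:2]*1000).astype(np.float32));A=np.c_[P[:,:2],np.ones(len(P))];print(n,nm,len(P),np.median(P,0).round(4),r,np.linalg.lstsq(A,P[:,2],rcond=None)[0].round(3))
    m=(X>.5)&(X<.6)&(Y>.09)&(Y<.16)&(Z>.1)&(Z<.19);print('lid top',n,np.percentile(Z[m],98).round(4) if m.any() else 0)
E
```

```text
time: 3.8
tool_pos: [0.5524, 0.1736, 0.23]
tool_rot: [-0.0, 1.0, 0.01, 0.001]
force: [0.8, -0.5, 0.3]
grip_width: 0.0003
time: 4.3
tool_pos: [0.5501, 0.2013, 0.1421]
tool_rot: [0.0, 1.0, 0.011, -0.001]
force: [0.6, -0.7, -0.8]
grip_width: 0.0005
scene block 832 [0.5714 0.0634 0.0302] ((558.9365844726562, 62.251976013183594), (175.21121215820312, 55.522037506103516), 0.6331680417060852) [-0.001  0.006  0.03 ]
scene spare 759 [ 0.5586 -0.0105  0.0302] ((555.3972778320312, -8.913923263549805), (151.25289916992188, 48.80439758300781), 0.4114215672016144) [-0.001 -0.005  0.031]
lid top scene 0.1821
top block 1357 [0.567  0.0567 0.0311] ((564.0130615234375, 59.319305419921875), (181.97024536132812, 55.946353912353516), 0.3768564462661743) [-0.001  0.001  0.032]
top spare 1280 [ 0.5533 -0.0128  0.0311] ((567.34228515625, -13.136796951293945), (54.37104797363281, 177.24758911132812), 86.90865325927734) [0.001 0.002 0.031]
lid top top 0.1834
```

View pics/scene3.png

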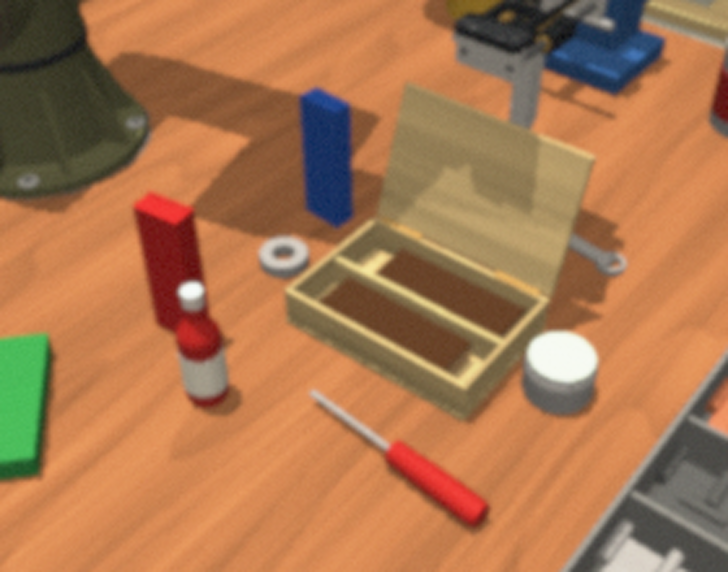

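View pics/top3.png

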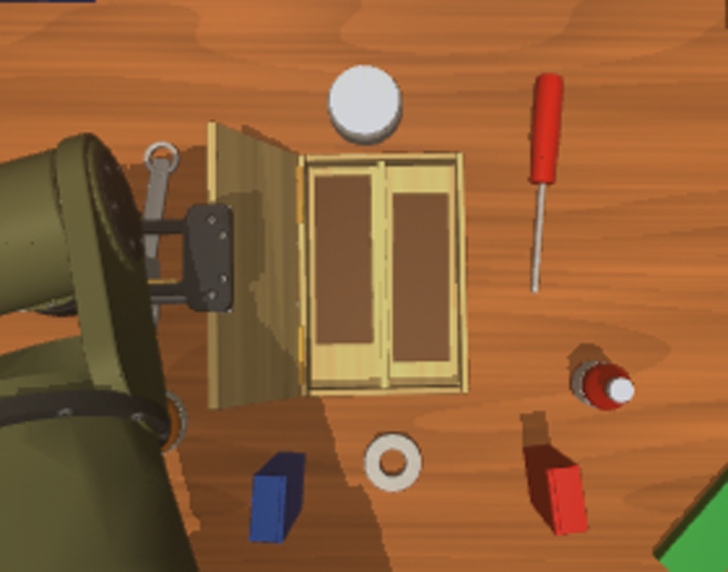

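The top view shows both blocks flat and leather up, with tops at z = 0.031. The tipped block's centre is about 10 mm from the bay's middle. The lid is still open and the fingers are behind it, so I'll push it past upright.

```bash
python3 -m inch '[0,0,0,0,0.025,0,0, 0,0,0,0.0,0.045,0,0, 0,0,0,0,0.06,0,0, 0,0,0,0,0.075,0,0, 0,0,0,0,0.09,0,0]'; python3 -m inch '[0,0,0,0,0.015,0,0, 0,0,0,0.0,0.03,0,0, 0,0,0,0,0.045,0,0, 0,0,0,0,0.06,0,0, 0,0,0,0,0.07,0,0]'
```

```text
time: 4.9
tool_pos: [0.5533, 0.1114, 0.1452]
tool_rot: [-0.0, 1.0, 0.011, 0.001]
force: [0.1, 2.2, 1.6]
grip_width: 0.0007
time: 5.4
tool_pos: [0.5545, 0.0408, 0.1444]
tool_rot: [0.0, 1.0, 0.01, -0.0]
force: [0.8, 1.3, -0.5]
grip_width: 0.0006
```

```bash
python3 - <<'E'
from h import *
for n in("scene",):
    p,d=viewer.capture(n); cv2.imwrite(f'pics/{n}4.png',cv2.resize(p[100:320,160:440][...,::-1],None,fx=2.6,fy=2.6,interpolation=2))
print(arm.state()['tool_pos'],arm.state()['force'])
E
```

```text
[0.5546214  0.03992967 0.14440511] [ 0.26289464 -1.48398948 -0.17481284]
```

View pics/scene4.png

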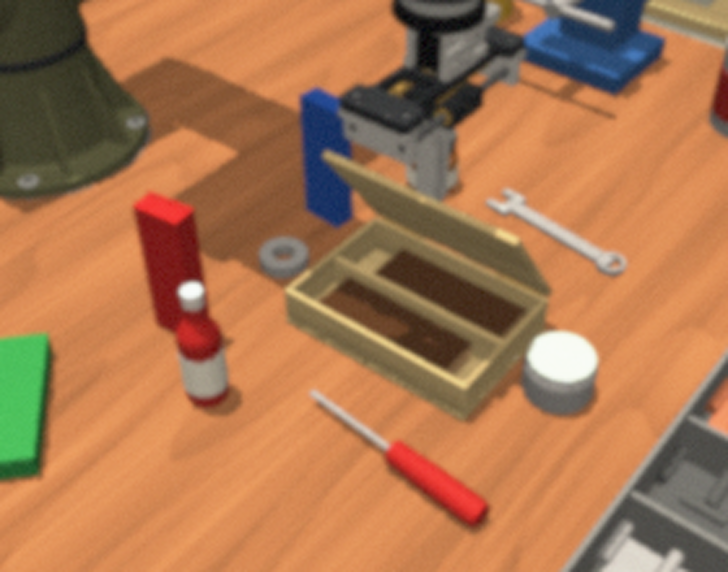

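The lid is past upright and leaning inward at about 60°, with the fingertips on its outer face (430,190 in the crop). I'll follow the arc down.

```bash
python3 -m inch '[0,0,0,0,0.015,0.004,0, 0,0,0,0.0,0.028,0.012,0, 0,0,0,0,0.04,0.022,0, 0,0,0,0,0.05,0.034,0, 0,0,0,0,0.058,0.046,0]'; python3 -m inch '[0,0,0,0,0.004,0.01,0, 0,0,0,0.0,0.006,0.02,0, 0,0,0,0,0.006,0.03,0, 0,0,0,0,0.006,0.038,0, 0,0,0,0,0.006,0.042,0]'
```

```text
time: 5.95
tool_pos: [0.5556, -0.0167, 0.0971]
tool_rot: [0.0, 1.0, 0.011, -0.0]
force: [-0.0, 1.3, 0.4]
grip_width: 0.0004
time: 6.45
tool_pos: [0.5557, -0.0214, 0.0555]
tool_rot: [-0.0, 1.0, 0.011, -0.0]
force: [0.4, -0.7, 0.9]
grip_width: 0.0005
```

```bash
python3 -m inch '[0,0,0,0,0.0,0.001,0, 0,0,0,0.0,0,0.002,0, 0,0,0,0,0,0.003,0, 0,0,0,0,0,0.003,0, 0,0,0,0,0,0.003,0]';python3 -c "
from workcell import arm
print(arm.state()['tool_pos'],arm.state()['force'])"
```

```text
time: 6.95
tool_pos: [0.5561, -0.0216, 0.0538]
tool_rot: [-0.0, 1.0, 0.011, 0.0]
force: [-0.5, 1.4, 3.8]
grip_width: 0.0005
[ 0.55611814 -0.0215726   0.05378903] [-0.52067683  1.36804546  3.77744432]
```

```bash
python3 -m inch '[0,0,0,0,0.0,0.001,0, 0,0,0,0.0,0,0.002,0, 0,0,0,0,0,0.003,0, 0,0,0,0,0,0.003,0]'
```

```text
time: 7.35
tool_pos: [0.5564, -0.0216, 0.0533]
tool_rot: [0.0, 1.0, 0.011, 0.001]
force: [-14.3, 2.4, 33.2]
grip_width: 0.0004
```

The force rises to 33 N at z = 0.053 with no further travel, so the lid is on the rim. I'll retreat and check.

```bash
python3 -m inch '[0,0,0,0,0,-0.03,0, 0,0,0,0,0,-0.08,0, 0,0,0,0,0,-0.13,0, 0,0,0,-0.03,0.04,-0.16,0, 0,0,0,-0.06,0.08,-0.16,0]'; python3 -m inch '[0,0,0,-0.03,0.04,0,0, 0,0,0,-0.06,0.08,0,0, 0,0,0,-0.09,0.12,0,0, 0,0,0,-0.1,0.14,0,0, 0,0,0,-0.1,0.14,0,0]'
python3 - <<'E'
from h import *
for n in("scene","top"):
    p,d=viewer.capture(n); cv2.imwrite(f'pics/{n}5.png',cv2.resize(p[100:320,160:440][...,::-1],None,fx=2.6,fy=2.6,interpolation=2))
    C=cloud(n,d);X,Y,Z=np.moveaxis(C,-1,0)
    m=(X>.47)&(X<.64)&(Y>-.04)&(Y<.08)&(Z>.03)&(Z<.1);P=C[m]
    print(n,len(P),np.median(P,0).round(4),np.linalg.lstsq(np.c_[P[:,:2],np.ones(len(P))],P[:,2],rcond=None)[0].round(4))
s=arm.state();print(s['tool_pos'],s['force'])
E
```

```text
time: 7.85
tool_pos: [0.5026, -0.0974, 0.2133]
tool_rot: [0.001, 1.0, 0.012, 0.003]
force: [1.1, -0.5, -0.4]
grip_width: 0.0008
time: 8.35
tool_pos: [0.4038, -0.2412, 0.21]
tool_rot: [0.0, 1.0, 0.009, 0.0]
force: [-0.3, 0.9, 0.2]
grip_width: 0.0006
scene 2192 [0.5594 0.0169 0.0526] [ 0.0005 -0.0005  0.0524]
top 4005 [0.5541 0.0196 0.0535] [-0.001   0.0015  0.0541]
[ 0.40504582 -0.23911956  0.20989728] [ 0.24050402  0.5678745  -0.28530396]
```

View pics/scene5.png

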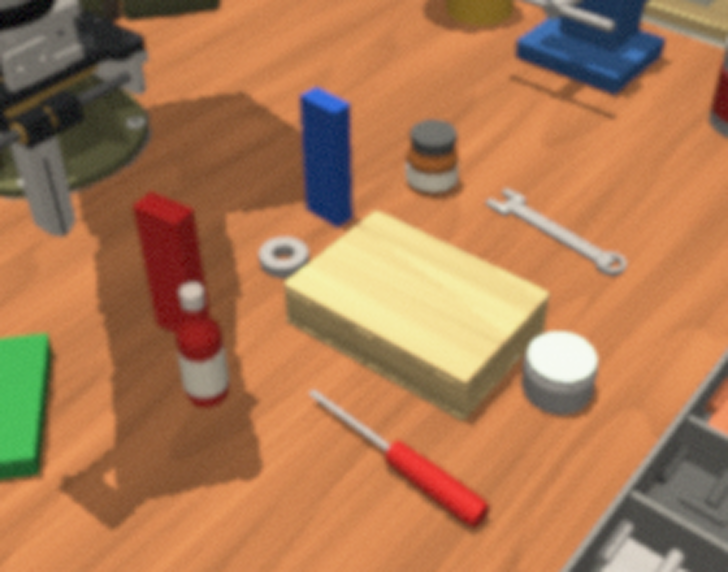

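View pics/top5.png

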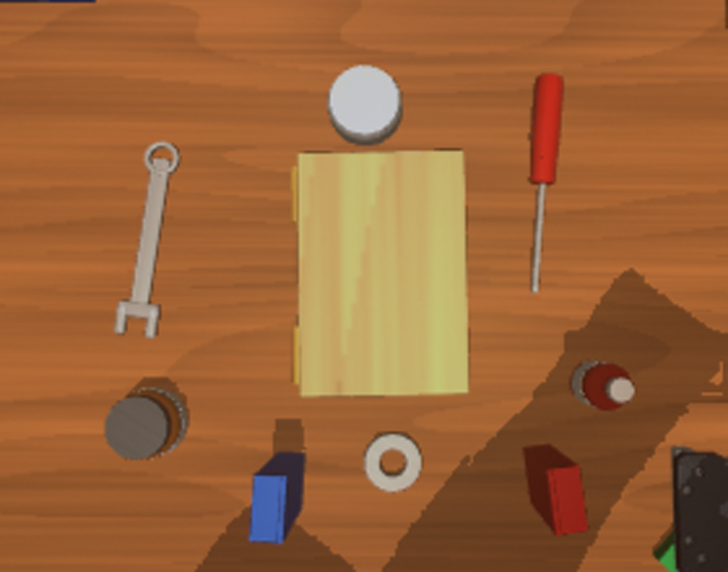

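The lid is level (slope about 0.001) with its top at z = 0.053. Everything around the case is where it was, and the arm is clear.

```bash
python3 -c "
from workcell import arm
print(arm.hand_in())"
```

```text
the job is handed in; nothing more can be done
None
```

The kit is put away and the job is handed in. With the fingers closed, I pushed the standing block over at its top, then pushed the lid round past upright and pressed it down until it stopped.

- **Block, checked before closing the lid:** it lay flat, leather up, with its top at z ≈ 0.031 m and its centre about 10 mm from the bay's middle. I couldn't see it again once the lid was shut.
- **Other block:** it was flat in its bay and had not visibly moved, also checked before closing the lid.
- **Lid:** it is level within about 0.002 rad, with its top at z = 0.053 m as expected. The last press met 33 N with no more travel.
- **Things around the case:** the pictures show all of them in their original places, and the arm was clear of everything.

No check failed. The two cameras differed by only a few millimetres. The run took about 8.5 s of the 45 s allowed.

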